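Hang the rinsed beakers on the bookstall's draining rack

ROBOT

A 7-joint arm with a two-finger parallel gripper is mounted at the origin on the work surface. World frame = base frame: x ahead of the robot, y to its left, z up, the work surface at z = 0. Lengths are in m, angles in rad, forces in N, time in s.
With the tool pointing down it reaches from about 0.425 to 0.975 m from the base axis. Payload 16.7 kg.
Tool frame: the origin (TCP) lies at the very end of the fingers, on their centre line; the grasp point (between the pads) lies 19 mm behind it (hold_point_z is the distance from the TCP to the grasp point, in m); z points along the fingers, y is the direction in which the jaws open and shut (so a half turn about z gives the same grasp; the last joint's range is limited). The gripper opens to 85 mm and grips with 20 to 120 N. Pads are 22 mm wide; open, the fingers measure 114 mm over their backs; the gripper's body (76 mm by 85 mm) begins 54 mm behind the grasp point. The pads swing forward as they close: fully open they stand 13 mm farther back than shut.
Start: joints at [1.022, 0.426, 0.074, 1.606, -0.034, 1.111, -0.067], TCP at [0.262, -0.622, 0.231] pointing down, gripper open.
Joint ranges: [-2.85, 2.85], [-0.5, 2.14], [-1.23, 1.37], [0.21, 2.46], [-1.02, 4.16], [0.16, 2.05], [-2.73, 2.73]. Speed limits (rad/s): [1.89, 1.89, 2.39, 2.39, 3.01, 3.01, 3.01].

INTERFACE

Orientations are given as [roll, pitch, yaw] about the fixed x, y, z axes, in that order (R = Rz(yaw) Ry(pitch) Rx(roll)).
In Python, from bench import * gives the robot as it stands. The module is installed in compiled form; this text tells all that it offers. Calls block until the motion is done:
- move_pose(position, orientation): joint-space move of the TCP to a pose.
- movel(position, orientation=None, speed=0.15, until_force=None): straight line of the TCP; orientation=None keeps the orientation; speed is the mean speed in m/s. With until_force (N) it stops when the force on the tool has changed by that much, and returns True; else False.
- goto_joints(angles): joint-space move.
- set_gripper(opening, newtons=None): finger opening in m; newtons is the grip in N (None keeps the last); returns when the fingers have stopped.
- pause(seconds).
- ik(position, orientation): joint angles nearest the present ones, or None.
- sense(): the state.
- camera(name): name is "scene" or "top" or "wrist"; returns a dict with "color" (384x512x3 uint8, blue, green, red), "z_map" (384x512 float32, m along the optical axis (not along the pixel's ray), 0 where there is no reading), "K" (3x3 intrinsics, pixels), "T" (4x4, takes a point from camera to world coordinates); the wrist camera has in their place "mount" (4x4, takes a point from camera to tool coordinates, whose origin is the TCP and whose axes are the flange's). Camera axes: x right, y down, z forward; pixel columns grow to the right and rows downward; lengths in m; the calibration is good to about 2 mm. A picture is of the moment at which its call begins: read the wrist's pose just before it.
A pose or a line that the arm cannot do raises Unreachable and nothing moves.
- hand_in(): hands the job in, once; it reports no verdict.
Trained networks look in the newest picture that a camera, given by its name, has taken for a name from the list of things; names that differ only in an ending like _2 or _b are one class to them, and where a whole thing is asked for, a point or a joint stands for the part that bears it (a point fixed in the world has none). Each returns a list of dicts, best first, with "score" (0 to 1); they miss things now and then, are a little off and sometimes report something else, mostly with a low value. They report only what shows in the picture. A call takes as long as a camera call. They do not tell look-alikes from the thing itself.
- outline_of(thing, camera): "mask" (384x512 bool, what is visible of it) and "xy" ([column, row] as shares, 0 to 1, of the picture: columns of its width, rows of its height, amid what is visible of it).
- pinpoint(thing, camera): "xy" ([column, row] as shares, 0 to 1, of the picture: columns of its width, rows of its height: a listed point, or the origin of a listed thing).
The state is a dict: "time": time; "joint_positions": joint angles; "joint_vel": joint speeds; "effort": joint torques, N m; "tcp_pos": TCP position; "tool_rot": TCP orientation; "wrist_force": force on the tool from outside, world axes, zero at the start; "torque": the same for the moment, N m; "finger_gap": finger opening in m.
Only numpy, scipy, OpenCV 4.12 (cv2) and the standard library are available. Lean on these libraries where they do the work, as an engineer would, in place of code of your own. Each camera call takes 0.05 s, during which the arm holds its last target.

TASK

In the tea corner of the bookstall, two rinsed square white beakers stand on the table: a tall one mouth-up and a shorter one mouth-down. Hang both mouth-down to drain on the two free slanted pegs of the rack, one on each, slid fully down until the inside of the bottom rests on the peg's tip, and let go. Leave the mug, the tea tin and the sugar jar standing where they are.

Things in the scene. Friction and masses are not known exactly. Their poses are not given: they have to be found in the camera images.
- tall_center (a point): Centre (half-way up) of the tall beaker: white ceramic, square, 56 x 56 mm outside, 100 mm tall, walls 4 mm, bottom 6 mm thick, about 0.22 kg. It starts standing mouth-up, so its centre is 50 mm above the table. Its z axis runs from the closed bottom to the open mouth; x and y are square to its flat sides. Laid on a flat side it does not roll.
- tall_in (a point): Centre of the inside of the tall beaker's bottom, 44 mm from its centre towards the bottom; same axes.
- tall: The tall beaker; origin at the centre of the outside of its bottom, same axes as tall_center.
- short_center (a point): Centre (half-way up) of the short beaker: white ceramic, square, 56 x 56 mm outside, 85 mm tall, walls 4 mm, bottom 6 mm thick, about 0.19 kg. It starts standing mouth-down, so its centre is 42.5 mm above the table. Its z axis runs the other way from the tall one's: from the open mouth to the closed bottom (it points up at the start); x and y are square to its flat sides.
- short_in (a point): Centre of the inside of the short beaker's bottom, 36.5 mm from its centre towards the bottom; same axes.
- short: The short beaker; origin at the centre of its mouth, same axes as short_center.
- peg_a_tip (a point): Tip of a free draining peg: a bare wooden rod 16 mm thick, round-ended, 130 mm long out of its wooden foot block (50 x 70 mm, 33 mm high). This point is the very end of the peg, 141 mm above the table. Its x axis is the level direction in which the peg leans, z is up. The peg rises at 55 degrees above level: root to tip is (0.574, 0, 0.819) in these axes. Fixed.
- peg_b_tip (a point): Tip of the other free draining peg, the same in every way as that of peg_a_tip.
- tray: Draining rack's steel drip tray, 200 mm along x, 380 mm along y, rim 14 mm high, origin at the centre of its underside, fixed. The three pegs stand in it in a row 115 mm apart along its y, in mixed order, 55 mm behind its centre line, and lean towards its +x.
- peg_c_tip (a point): Tip of the third peg, alike, on which a dry beaker of the short size already hangs mouth-down (fixed to its peg, 28 mm to each side of the peg, its highest corner about 165 mm above the table). Not to be used.
- mug: Round terracotta-brown mug standing mouth-up, 76 mm across, 85 mm tall, with a handle on its +y side that reaches about 65 mm from the axis; origin at the centre of its underside. A loose bystander, 0.32 kg.
- tin: Round metal tea tin with lid, 74 mm across, 108 mm tall, standing; origin at the centre of its underside. A loose bystander, 0.3 kg.
- jar: Round glass sugar jar with a cork lid, 68 mm across, 92 mm tall, standing; origin at the centre of its underside. A loose bystander, 0.35 kg.
Mind the look-alikes: they are no part of the job. Leave any yellow look-alike of the short alone.

How it is judged:
At the end, for the whole second after the job is handed in: Each beaker is mouth-down over its own free peg (a or b), the centre of the inside of its bottom within 30 mm of that peg's tip, its axis within about 54 degrees of straight mouth-down, at rest (slower than 0.03 m/s) and released ((distance between tall_in and peg_a_tip below 0.03 m or distance between tall_in and peg_b_tip below 0.03 m) and angle between tall_center's own z axis and vertical above 2.2 rad and linear speed of each of tall, short below 0.03 m/s and (distance between short_in and peg_a_tip below 0.03 m or distance between short_in and peg_b_tip below 0.03 m) and angle between short_center's own z axis and vertical below 0.94 rad); the robot touches nothing.
It fails at once if the mug, the tea tin or the sugar jar is shifted by more than 30 mm or tipped by more than 0.4 rad (distance of any of mug, tin, jar from where it was at the start of the episode above 0.03 m or angle between any of mug, tin, jar's own z axis and vertical above 0.4 rad).
It fails at once if a beaker falls off the table (height (world z) of any of tall_center, short_center below -0.03 m).
It also fails if it takes over 72 s, if anything falls off the work surface, if the arm or the gripper's body presses on something with over 40 N, if the wrist force passes 120 N, or if a joint passes its speed limit or range.

## Working session

There is one attempt and no reset: what is moved stays moved. The work goes in short steps, each a Python script; the robot and the scene stay as the last script left them, time stands still between calls to the robot, and variables do not carry over. Pictures are saved under pics/ and viewed, and the job is handed in when it is done.

```bash
mkdir -p pics; ls
python3 - <<'E'
from bench import *
import cv2
for n in("scene","top","wrist"):
    c=camera(n); cv2.imwrite(f"pics/{n}0.png",c["color"])
    print(n,c["K"].tolist(),(c["T"] if "T" in c else c["mount"]).round(4).tolist())
s=sense();print(s["time"],s["tcp_pos"],s["tool_rot"],s["finger_gap"])
E
```

```text
pics
scene [[415.2321461464846, 0.0, 255.40942162594376], [0.0, 415.2321461464846, 196.41077453001984], [0.0, 0.0, 1.0]] [[0.427, 0.7299, -0.5338, 1.0654], [0.9043, -0.3443, 0.2525, -0.2861], [0.0005, -0.5905, -0.807, 1.0195], [0.0, 0.0, 0.0, 1.0]]
top [[387.7900401191867, 0.0, 258.05600468244967], [0.0, 387.7900401191867, 188.17514712427766], [0.0, 0.0, 1.0]] [[0.0153, -0.9858, 0.1674, 0.2995], [-0.9998, -0.0134, 0.0124, -0.0136], [-0.0099, -0.1676, -0.9858, 1.0666], [0.0, 0.0, 0.0, 1.0]]
wrist [[329.6716927178653, 0.0, 256.4991560674016], [0.0, 329.6716927178653, 190.30704003752828], [0.0, 0.0, 1.0]] [[-0.0002, -0.9575, -0.2884, 0.0738], [1.0, -0.0001, -0.0002, 0.0008], [0.0001, -0.2884, 0.9575, -0.1429], [0.0, 0.0, 0.0, 1.0]]
0.15 [ 0.26193411 -0.62176848  0.23077422] [-3.14061256e+00  8.94129920e-05  3.98755460e-01] 0.08530085873861137
```

View pics/scene0.png

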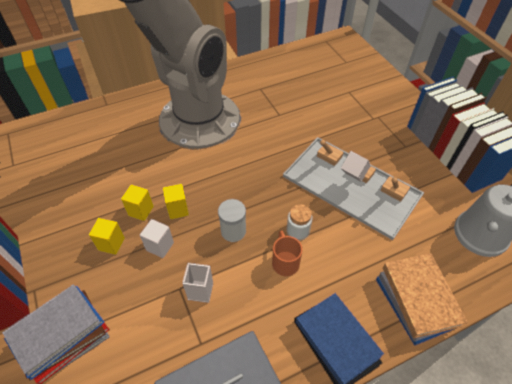

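View pics/top0.png

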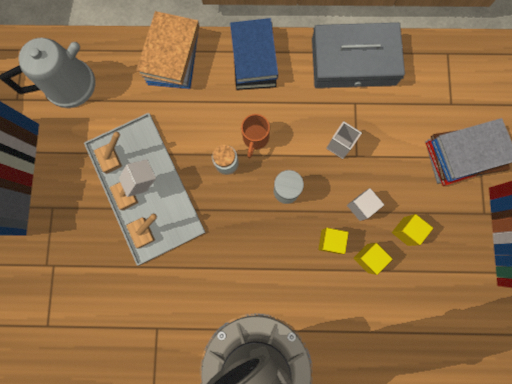

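```bash
cat > h.py <<'E'
from bench import *
import numpy as np, cv2
def proj(c,px,z):
    "intersect pixel ray with plane z"
    T=c["T"]; d=T[:3,:3]@np.array([(px[0]-c["K"][0,2])/c["K"][0,0],(px[1]-c["K"][1,2])/c["K"][1,1],1]); o=T[:3,3]
    return o+d*(z-o[2])/d[2]
def cloud(c):
    z=c["z_map"]; v,u=np.indices(z.shape)
    K=c["K"]; p=np.stack([(u-K[0,2])/K[0,0]*z,(v-K[1,2])/K[1,1]*z,z],-1)
    P=p@c["T"][:3,:3].T+c["T"][:3,3]; P[z==0]=np.nan
    return P
def tri(c1,p1,c2,p2):
    A=[];b=[]
    for c,p in((c1,p1),(c2,p2)):
        d=c["T"][:3,:3]@np.array([(p[0]-c["K"][0,2])/c["K"][0,0],(p[1]-c["K"][1,2])/c["K"][1,1],1]);d/=np.linalg.norm(d)
        M=np.eye(3)-np.outer(d,d);A.append(M);b.append(M@c["T"][:3,3])
    x=np.linalg.solve(A[0]+A[1],b[0]+b[1]); r=[np.linalg.norm(M@x-bb) for M,bb in zip(A,b)]
    return x,r
E
python3 - <<'E'
from h import *
for n in("scene","top"):
    c=camera(n);P=cloud(c)
    for t in("tall_center","tall_in","short_center","short_in","peg_a_tip","peg_c_tip","mug","tin","jar","tray"):
        for d in pinpoint(t,n)[:5]:
            px=np.array(d["xy"])*[512,384]; q=P[min(383,int(px[1])),min(511,int(px[0]))]
            print(n,t,round(d["score"],2),px.round(1),q.round(3))
    for t in ("tall","short"):
        for d in outline_of(t,n)[:5]:
            px=np.array(d["xy"])*[512,384];m=d["mask"]; print("  outl",n,t,round(d["score"],2),px.round(),m.sum(),c["color"][m].mean(0).round(), np.nanmean(P[m],0).round(3),np.nanmax(P[m][:,2]).round(3))
E
```

```text
scene tall_center 0.57 [200.9 281.1] [ 0.583 -0.219  0.009]
scene tall_center 0.52 [153.6 238.6] [ 0.456 -0.291  0.086]
scene tall_in 0.71 [203.5 288.5] [ 0.643 -0.224  0.091]
scene short_center 0.98 [157. 238.] [ 0.457 -0.284  0.083]
scene short_center 0.78 [177.1 201.8] [ 0.366 -0.196  0.081]
scene short_center 0.71 [134.4 201.2] [ 0.316 -0.304  0.082]
scene short_center 0.7 [108.1 233.8] [ 0.389 -0.394  0.084]
scene short_in 0.91 [101.5 228.5] [ 0.366 -0.407  0.083]
scene short_in 0.82 [133.8 196.7] [ 0.302 -0.302  0.087]
scene short_in 0.67 [155.7 230.7] [ 0.433 -0.28   0.084]
scene short_in 0.63 [173.6 196.3] [ 0.348 -0.201  0.086]
scene peg_a_tip 0.74 [392.5 177.6] [0.525 0.43  0.034]
scene peg_c_tip 0.62 [355.9 159. ] [0.489 0.294 0.145]
scene mug 0.62 [284.8 264.4] [ 0.66  -0.014  0.069]
scene tin 0.85 [231.2 231.7] [ 0.507 -0.095  0.059]
scene jar 0.76 [295.2 232. ] [0.575 0.066 0.042]
scene jar 0.5 [202.3 291.9] [ 0.638 -0.228  0.067]
scene tray 0.74 [351.1 187.5] [0.486 0.315 0.002]
  outl scene tall 0.81 [199. 283.] 952 [124. 132. 144.] [ 0.609 -0.229  0.059] 0.106
  outl
[... 884 characters left out ...]
56 [367.3 202.1] [ 0.435 -0.28   0.081]
top mug 0.77 [259.  134.3] [ 0.636 -0.001  0.004]
top mug 0.66 [371.  202.4] [ 0.435 -0.287  0.083]
top tin 0.38 [138.9 169.4] [0.5   0.293 0.142]
top jar 0.69 [227.3 161.6] [0.535 0.08  0.094]
top tray 0.86 [145.2 185.6] [0.466 0.282 0.111]
  outl top tall 0.62 [345. 137.] 679 [116. 125. 133.] [ 0.605 -0.229  0.055] 0.104
  outl top short 0.95 [332. 239.] 632 [ 11. 181. 199.] [ 0.336 -0.193  0.075] 0.091
  outl top short 0.91 [412. 230.] 825 [ 11. 162. 182.] [ 0.365 -0.397  0.067] 0.091
  outl top short 0.75 [367. 203.] 670 [162. 175. 186.] [ 0.428 -0.278  0.073] 0.091
  outl top short 0.57 [371. 259.] 687 [ 10. 176. 193.] [ 0.292 -0.292  0.074] 0.091
```

Run:
```python
from h import *
A={n:camera(n) for n in("scene","top")}
P={n:cloud(A[n]) for n in A}
allp={n:P[n].reshape(-1,3) for n in P}
def box(c,r,zl,zh,name):
    for n in allp:
        q=allp[n];m=(abs(q[:,0]-c[0])<r)&(abs(q[:,1]-c[1])<r)&(q[:,2]>zl)&(q[:,2]<zh);q=q[m]
        if len(q)<10: print(name,n,len(q));continue
        rc=cv2.minAreaRect(q[:,:2].astype(np.float32))
        print(name,n,len(q),"med z",np.median(q[:,2]).round(4),"rect c",np.round(rc[0],4),"size",np.round(rc[1],4),"ang",round(rc[2],1))
box((0.43,-0.28),.055,.078,.10,"short")
box((0.62,-0.23),.06,.092,.115,"tall")
for n,nm in((.5,"tin"),): box((.495,-.09),.06,.1,.12,"tin")
box((.54,.08),.055,.08,.12,"jar"); box((.63,0),.06,.075,.1,"mug")
for n in allp:
    q=allp[n];m=(q[:,2]>.04)&(q[:,2]<.2)&(q[:,0]>.3)&(q[:,0]<.7)&(q[:,1]>.17)&(q[:,1]<.55);q=q[m]
    # cluster print
    for t in np.arange(.045,.16,.015):
        s=q[(abs(q[:,2]-t)<.008)]
        print(n,round(t,3),len(s))
    np.save(f"pics/{n}.npy",q)
c=A["top"]["color"]; 
cv2.imwrite("pics/crop_top.png",np.hstack([cv2.resize(c[100:280,310:450],None,fx=2.8,fy=2.8,interpolation=cv2.INTER_CUBIC),cv2.resize(c[100:280,80:220],None,fx=2.8,fy=2.8,interpolation=cv2.INTER_CUBIC)]))
c=A["scene"]["color"]; cv2.imwrite("pics/crop_sc.png",np.hstack([cv2.resize(c[130:250,280:430],None,fx=2.6,fy=2.6,interpolation=cv2.INTER_CUBIC),cv2.resize(c[190:310,80:230],None,fx=2.6,fy=2.6,interpolation=cv2.INTER_CUBIC)]))
```

```text
short scene 418 med z 0.0851 rect c [ 0.4345 -0.2819] size [0.0563 0.0566] ang 40.0
short top 486 med z 0.0848 rect c [ 0.4319 -0.284 ] size [0.056  0.0569] ang 38.8
tall scene 208 med z 0.099 rect c [ 0.6071 -0.2276] size [0.0563 0.0579] ang 56.2
tall top 164 med z 0.0989 rect c [ 0.6051 -0.229 ] size [0.0555 0.0577] ang 56.9
tin scene 531 med z 0.1079 rect c [ 0.4764 -0.0776] size [0.0718 0.0737] ang 4.1
tin top 662 med z 0.1077 rect c [ 0.4744 -0.0791] size [0.0705 0.0721] ang 89.8
jar scene 345 med z 0.0916 rect c [0.5533 0.0904] size [0.0562 0.057 ] ang 17.2
jar top 391 med z 0.0915 rect c [0.5504 0.0891] size [0.0561 0.0556] ang 27.1
mug scene 217 med z 0.0838 rect c [0.6315 0.0088] size [0.0761 0.0761] ang 28.7
mug top 174 med z 0.0834 rect c [0.6293 0.008 ] size [0.075  0.0714] ang 1.1
scene 0.045 13
scene 0.06 34
scene 0.075 44
scene 0.09 49
scene 0.105 50
scene 0.12 128
scene 0.135 249
scene 0.15 167
top 0.045 46
top 0.06 60
top 0.075 78
top 0.09 139
top 0.105 153
top 0.12 247
top 0.135 432
top 0.15 220
```

View pics/crop_top.png

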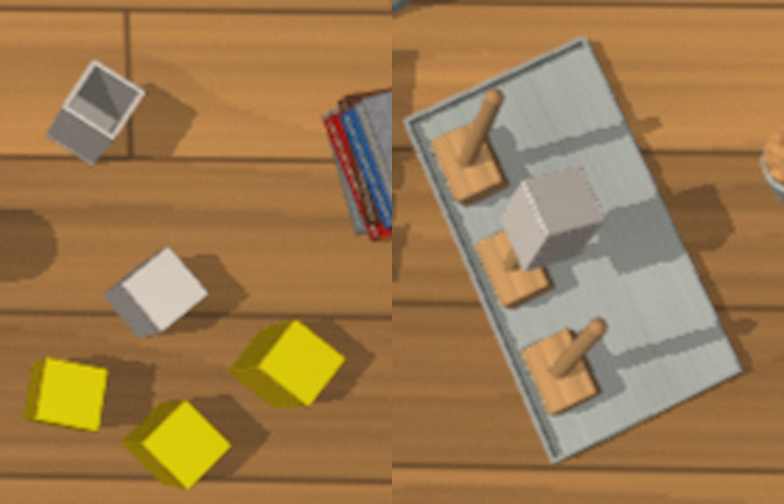

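View pics/crop_sc.png

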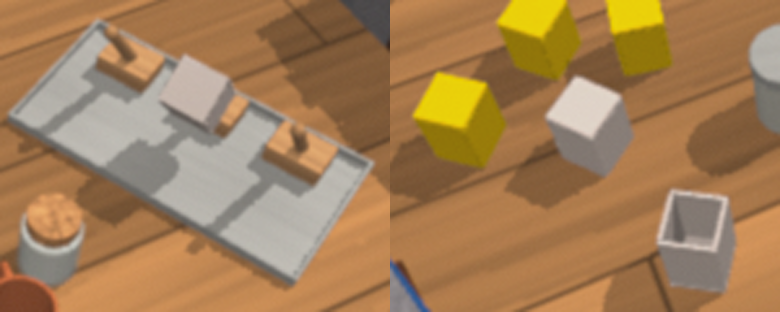

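The top crop shows the white short beaker mouth-down at full-frame (367,203), distinct from the yellow look-alikes at (335,241), (376,259) and (413,229). The tall beaker is mouth-up at (345,138). The free pegs are the outer two, with tips near (115,134) and (153,216); the middle one carries the fixed beaker. Next I'll fit the pegs.

Run:
```python
from h import *
from scipy.optimize import least_squares
Q={n:np.load(f"pics/{n}.npy") for n in("scene","top")}
for n,q in Q.items():
    m=q[:,2]>.045
    q=q[m]
    # cluster by xy distance to approx tips
    for nm,(cx,cy) in dict(P1=(.575,.35),P2=(.395,.265)).items():
        s=q[(np.hypot(q[:,0]-cx,q[:,1]-cy)<.085)]
        # kill third beaker: print bounding
        for it in range(3):
            def f(p):
                th=p[2];d=np.array([.5736*np.cos(th),.5736*np.sin(th),.8192])
                tip=np.array([p[0],p[1],.141])-d*.008
                v=s-tip;t=np.minimum(v@d,0)
                return np.linalg.norm(v-t[:,None]*d,axis=1)-.008
            r=least_squares(f,[cx,cy,-.45],loss="soft_l1",f_scale=.002)
            s=s[abs(f(r.x))<(.012 if it==0 else .006)]
        print(n,nm,len(s),r.x.round(4),"deg",np.degrees(r.x[2]).round(1),"rms",np.sqrt((f(r.x)**2).mean()).round(4),"maxz",s[:,2].max().round(4),s[s[:,2].argmax()].round(4))
A={n:camera(n) for n in Q}
T={}
for n in A:
    for t in("peg_a_tip","peg_b_tip"):
        print(n,t,[(round(d["score"],2),(np.array(d["xy"])*[512,384]).round(1).tolist(), proj(A[n],np.array(d["xy"])*[512,384],.141).round(3).tolist()) for d in pinpoint(t,n)])
# tray rim from mask
for n in A:
    o=outline_of("tray",n)
    P=cloud(A[n]); m=o[0]["mask"]; p=P[m]; p=p[(p[:,2]<.02)&(p[:,2]>-.01)]
    print(n,cv2.minAreaRect(p[:,:2].astype(np.float32)))
```

```text
scene P1 71 [ 0.5174  0.2964 -1.0794] deg -61.8 rms 0.0027 maxz 0.1477 [0.511  0.3021 0.1477]
scene P2 32 [ 0.4075  0.2629 -0.6478] deg -37.1 rms 0.0029 maxz 0.1057 [0.3833 0.2735 0.1057]
top P1 94 [ 0.5917  0.3501 -1.0917] deg -62.6 rms 0.0008 maxz 0.1121 [0.5738 0.366  0.1121]
top P2 101 [ 0.474   0.282  -0.6466] deg -37.0 rms 0.0031 maxz 0.1478 [0.4668 0.2836 0.1478]
scene peg_a_tip [(0.93, [394.5, 177.6], [0.588, 0.357, 0.141])]
scene peg_b_tip [(0.89, [321.4, 139.9], [0.382, 0.25, 0.141])]
top peg_a_tip [(0.72, [113.9, 128.8], [0.602, 0.36, 0.141])]
top peg_b_tip [(0.76, [154.8, 213.3], [0.392, 0.245, 0.141]), (0.22, [115.4, 130.9], [0.597, 0.356, 0.141])]
scene ((0.4721786081790924, 0.3229224681854248), (0.3928125500679016, 0.2201824188232422), 26.908864974975586)
top ((0.48142942786216736, 0.32178041338920593), (0.39158231019973755, 0.2074497789144516), 27.55449104309082)
```

```bash
cat >> h.py <<'E'
from scipy.spatial.transform import Rotation as Rn
def rpy(z,y):
    "tool z dir and tool y dir -> roll pitch yaw"
    z=np.array(z,float);z/=np.linalg.norm(z);y=np.array(y,float);y-=z*(y@z);y/=np.linalg.norm(y)
    return Rn.from_matrix(np.c_[np.cross(y,z),y,z]).as_euler("xyz").tolist()
E
cat > geo.py <<'E'
from h import *
th=np.radians(27.2)
u=np.array([np.cos(th),np.sin(th),0]); L=np.array([np.sin(th),-np.cos(th),0]); Z=np.array([0,0,1.])
p=.5736*L+.8192*Z   # root->tip
n=-.8192*L+.5736*Z
E
python3 - <<'E'
from geo import *
from scipy.optimize import least_squares
# constrained joint peg fit
for n in("scene","top"):
    q=np.load(f"pics/{n}.npy")
    def dist(c,th,s):
        u=np.array([np.cos(th),np.sin(th),0]); L=np.array([np.sin(th),-np.cos(th),0]);d=.5736*L+.8192*Z
        out=[]
        for k in(-1,1):
            tip=np.array([c[0],c[1],.141])+k*s*u-d*.008
            v=q-tip;t=np.clip(v@d,-.1,0);out.append(np.linalg.norm(v-t[:,None]*d,axis=1)-.008)
        return np.min(np.abs(out),0)
    for s,c0 in((.115,(.488,.304)),):
        r=least_squares(lambda x:dist(x[:2],x[2],s),[*c0,np.radians(27.2)],loss="cauchy",f_scale=.0015)
        dd=dist(r.x[:2],r.x[2],s);print(n,r.x[:2].round(4),np.degrees(r.x[2]).round(2),r.cost,"inl",(dd<.003).sum(),len(q))
tips={"P1":np.array([.594,.356,.141]),"P2":np.array([.389,.25,.141])}
for nm,t in tips.items():
    for tilt in(20,35):
        pp=np.sin(np.radians(tilt))*L+np.cos(np.radians(tilt))*Z
        for sg in(1,-1):
            print("short",nm,tilt,sg,[ik((t-pp*k).tolist(),rpy(-pp,sg*u)) is not None for k in(.04,.0,-.06)])
    for a in(0,20,40):
        for phi in(-60,-30,0,30,60,90):
            # tool z at angle 90+a from m=-p
            m=-p; perp=np.cos(np.radians(phi))*-n+np.sin(np.radians(phi))*u
            z=np.cos(np.radians(a))*perp-np.sin(np.radians(a))*m
            y=np.cross(m,z)
            print("tall",nm,a,phi,z.round(2),[ik((t-p*.03+z*.019+p*k).tolist(),rpy(z,sg*y)) is not None for k in(0,.11) for sg in (1,-1)])
E
```

```text
scene [0.49   0.2996] 27.27 0.005135733503036185 inl 131 688
top [0.4894 0.2978] 27.23 0.009128269708149271 inl 310 1302
short P1 20 1 [True, True, True]
short P1 20 -1 [True, True, True]
short P1 35 1 [True, True, True]
short P1 35 -1 [True, True, True]Traceback (most recent call last):
  File "<stdin>", line 25, in <module>
TypeError: bad operand type for unary -: 'str'
```

```bash
cat >> geo.py <<'E'
C=np.array([.490,.300,.141]); tips={"P1":C+.115*u,"P2":C-.115*u}
E
python3 - <<'E'
from geo import *
r=np.radians
print(tips)
for nm,t in tips.items():
    for tilt in(20,35):
        pp=np.sin(r(tilt))*L+np.cos(r(tilt))*Z
        for sg in(1,-1):
            print("short",nm,tilt,sg,[ik((t-pp*k).tolist(),rpy(-pp,sg*u)) is not None for k in(.04,.0,-.06)])
    for a in(0,20,40,-30,-45,-60):
        for phi in(-60,-30,0,30,60,90):
            m=-p; perp=np.cos(r(phi))*-n+np.sin(r(phi))*u
            z=np.cos(r(a))*perp-np.sin(r(a))*m
            y=np.cross(m,z)
            o=[ik((t-p*.03+z*.019+p*k).tolist(),rpy(z,sg*y)) is not None for k in(0,.11) for sg in (1,-1)]
            if any(o): print("tall",nm,a,phi,z.round(2),o)
g=np.array([.606,-.228,.07])
for yaw in(56.5,-33.5,146.5,236.5):
    for a in(5,20,30,45,60):
        z=np.array([np.cos(r(yaw))*np.cos(r(a)),np.sin(r(yaw))*np.cos(r(a)),-np.sin(r(a))]); y=np.cross(Z,z)
        o=[ik((g+z*.019-z*k).tolist(),rpy(z,sg*y)) is not None for k in(0,.1) for sg in (1,-1)]
        if any(o): print("pick",yaw,a,o)
E
```

```text
{'P1': array([0.59228288, 0.35256626, 0.141     ]), 'P2': array([0.38771712, 0.24743374, 0.141     ])}
short P1 20 1 [True, True, True]
short P1 20 -1 [True, True, True]
short P1 35 1 [True, True, True]
short P1 35 -1 [True, True, True]
tall P1 0 -30 [-0.12 -0.86 -0.5 ] [True, True, True, True]
tall P1 0 0 [ 0.37 -0.73 -0.57] [True, True, True, True]
tall P1 0 30 [ 0.77 -0.4  -0.5 ] [True, True, True, True]
tall P1 0 60 [ 0.96  0.03 -0.29] [True, True, True, True]
tall P1 0 90 [ 0.89  0.46 -0.  ] [True, True, True, True]
tall P1 20 -30 [-0.02 -0.98 -0.19] [True, True, True, True]
tall P1 20 0 [ 0.44 -0.86 -0.26] [True, True, True, True]
tall P1 20 30 [ 0.81 -0.55 -0.19] [True, True, True, True]
tall P1 20 60 [ 0.99 -0.14  0.01] [True, True, True, True]
tall P1 20 90 [0.93 0.26 0.28] [True, True, True, True]
tall P1 40 -30 [ 0.08 -0.99  0.15] [True, True, True, True]
tall P1 40 0 [ 0.46 -0.89  0.09] [True, True, True, True]
tall P1 40 30 [ 0.76 -0.64  0.15] [True, True, True, True]
tall P1 40 60 [ 0.9  -0.3   0.31] [True, True, True, True]
tall P1 40 90 [0.85 0.02 0.53] [True, True, T
[... 2906 characters left out ...]
ck 56.5 5 [True, True, True, True]
pick 56.5 20 [True, True, True, True]
pick 56.5 30 [True, True, True, True]
pick 56.5 45 [True, True, True, True]
pick 56.5 60 [True, True, True, True]
pick -33.5 5 [True, True, False, False]
pick -33.5 20 [True, True, False, False]
pick -33.5 30 [True, True, False, False]
pick -33.5 45 [True, True, True, True]
pick -33.5 60 [True, False, True, True]
pick 146.5 30 [True, True, False, False]
pick 146.5 45 [True, True, True, True]
pick 146.5 60 [True, True, True, True]
pick 236.5 5 [True, True, True, True]
pick 236.5 20 [True, True, True, True]
pick 236.5 30 [True, True, True, True]
pick 236.5 45 [True, True, True, True]
pick 236.5 60 [True, True, True, True]
```

Run:
```python
from geo import *
r=np.radians
c=np.array([.433,-.283,0]); D=[0,0,-1]
for yaw in(39.4,129.4,219.4,309.4):
    y=[np.cos(r(yaw)),np.sin(r(yaw)),0]; j=ik((c+[0,0,.041]).tolist(),rpy(D,y)); print("pick",yaw,np.round(j,2) if j is not None else None)
t=tips["P2"]
for sg in(1,-1):
    j=ik((t+p*.09).tolist(),rpy(-p,sg*u)); print("place",sg,np.round(j,2))
y=[np.cos(r(39.4)),np.sin(r(39.4)),0]
print(np.round(sense()["joint_positions"],2))
```

```text
pick 39.4 [ 0.76  0.46 -0.37  2.09  0.27  0.64  0.89]
pick 129.4 [ 1.26  0.67 -1.03  2.06  0.77  0.86  2.04]
pick 219.4 [ 0.32  0.44  0.17  2.11 -0.13  0.6  -1.88]
pick 309.4 [ 0.56  0.44 -0.13  2.1   0.09  0.61 -0.52]
place 1 [ 0.5   0.33 -0.8   2.03 -0.42  1.04  0.43]
place -1 [ 0.02  0.25 -0.23  2.05 -0.6   1.1  -2.53]
[ 1.02  0.43  0.07  1.61 -0.03  1.11 -0.07]
```

Run:
```python
from geo import *
r=np.radians
c=np.array([.433,-.283,0]); D=[0,0,-1]; yaw=r(309.4)
o=rpy(D,[np.cos(yaw),np.sin(yaw),0])
set_gripper(.085,45)
move_pose((c+[0,0,.20]).tolist(),o)
s=sense();w=camera("wrist");cv2.imwrite("pics/w1.png",w["color"])
# wrist cloud
T=np.eye(4);T[:3,:3]=Rn.from_euler("xyz",s["tool_rot"]).as_matrix();T[:3,3]=s["tcp_pos"]
w["T"]=T@w["mount"];P=cloud(w).reshape(-1,3)
m=(np.hypot(P[:,0]-c[0],P[:,1]-c[1])<.06)&(P[:,2]>.075)&(P[:,2]<.1);q=P[m]
print(m.sum(),np.median(q[:,2]),cv2.minAreaRect(q[:,:2].astype(np.float32)) if m.sum()>10 else None)
print(s["time"],s["tcp_pos"])
```

```text
4632 0.08523238285164025 ((0.4332607686519623, -0.2826329171657562), (0.05653395503759384, 0.056072916835546494), 39.17927551269531)
3.5833 [ 0.43271524 -0.28438054  0.20008923]
```

View pics/w1.png

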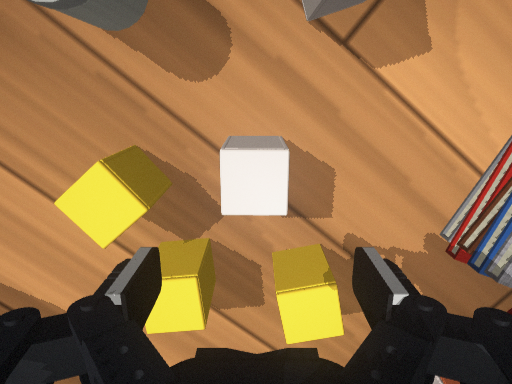

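The wrist view shows the white beaker centred at (254,180), with yellow ones around it. The wrist depth agrees on its centre (.433,-.283) and top height (85 mm). Grasping it now.

Run:
```python
from geo import *
c=np.array([.4332,-.2827,0])
print(movel((c+[0,0,.041]).tolist(),speed=.15,until_force=15))
set_gripper(.03,45); print(sense()["finger_gap"],sense()["tcp_pos"])
movel((c+[0,0,.26]).tolist(),speed=.25)
s=sense();print(s["finger_gap"],s["wrist_force"],s["time"])
t=tips["P2"]
pre=t+p*(-.038+.15)-n*.004+Z*.06
j=ik((pre).tolist(),rpy(-p,u)); print(np.round(j,2),np.round(s["joint_positions"],2))
move_pose([.42,.0,.34],rpy([0,0,-1],u))
move_pose(pre.tolist(),rpy(-p,u))
for n_ in("scene","wrist"): cv2.imwrite(f"pics/pre_{n_}.png",camera(n_)["color"])
print(sense()["time"],sense()["tcp_pos"],pre)
```

```text
False
0.05556568511361288 [ 0.43349526 -0.28286428  0.04169989]
0.05551678069413921 [ 0.06179845 -1.47790089 -2.28909793] 6.2417
[ 0.35  0.2  -0.56  1.95 -0.51  1.24  0.48] [ 0.58  0.15 -0.14  1.92  0.02  1.08 -0.45]
8.2417 [0.41899942 0.18638753 0.29092019] [0.41858037 0.18738034 0.290456  ]
```

View pics/pre_scene.png

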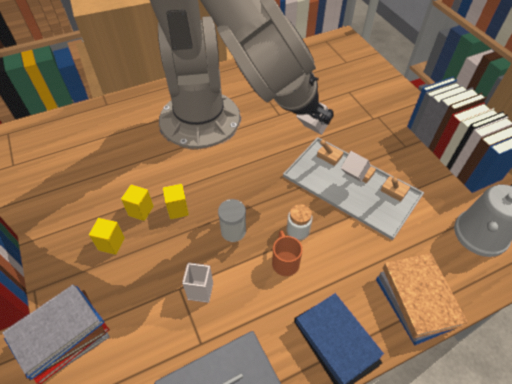

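View pics/pre_wrist.png

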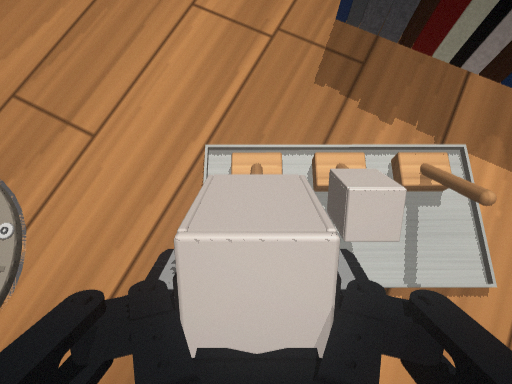

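The wrist view shows the held beaker in line with the near peg: root at (257,165), beaker centred at column 257. The far peg's tip is at (490,197), so I'll check it by wrist depth before inserting.

Run:
```python
from geo import *
from scipy.optimize import least_squares
s=sense();w=camera("wrist")
T=np.eye(4);T[:3,:3]=Rn.from_euler("xyz",s["tool_rot"]).as_matrix();T[:3,3]=s["tcp_pos"]
w["T"]=T@w["mount"];P=cloud(w)
q=P[155:215,425:500].reshape(-1,3);q=q[(q[:,2]>.045)&(q[:,2]<.16)]
print(len(q),q[q[:,2].argmax()].round(4))
def f(x):
    th=x[2];d=np.array([.5736*np.sin(th),-.5736*np.cos(th),.8192]);tip=np.array([x[0],x[1],x[3]])-d*.008
    v=q-tip;t=np.clip(v@d,-.2,0);return np.linalg.norm(v-t[:,None]*d,axis=1)-.008
r=least_squares(f,[*tips["P1"][:2],th,.141],loss="soft_l1",f_scale=.002)
print(r.x.round(4),np.degrees(r.x[2]),np.abs(f(r.x)).mean(),tips["P1"])
# P2 root visible
q=P[160:176,248:266].reshape(-1,3);q=q[q[:,2]>.038];print(len(q),q.mean(0) if len(q) else 0, "line at that z:",(tips["P2"]-p*((.141-q.mean(0)[2])/.8192)) if len(q) else 0)
```

```text
1067 [0.591  0.3547 0.1434]
[0.5927 0.3523 0.4744 0.141 ] 27.18192139348305 0.0003505444636542291 [0.59228288 0.35256626 0.141     ]
128 [0.36442794 0.29366889 0.09035438] line at that z: [0.37150759 0.27897406 0.09035438]
```

Run:
```python
from geo import *
t=tips["P2"]
a=t+p*(-.038+.125)-n*.004
print(movel(a.tolist(),speed=.2,until_force=8))
print(movel((t+p*(-.038+.012)-n*.004).tolist(),speed=.1,until_force=8))
s=sense();print(s["wrist_force"],s["time"],((s["tcp_pos"]-t)@p))
print(movel((t+p*(-.038-.008)-n*.004).tolist(),speed=.04,until_force=6))
s=sense();print(s["wrist_force"],s["time"],((s["tcp_pos"]-t)@p))
cv2.imwrite("pics/ins_wrist.png",camera("wrist")["color"]);cv2.imwrite("pics/ins_scene.png",camera("scene")["color"][100:260,260:450].repeat(3,0).repeat(3,1))
```

```text
False
False
[-0.50350086 -0.79552685 -1.30235356] 10.1333 -0.025537845585302775
True
[ 0.33895164 -4.02617094  9.76459262] 10.525 -0.03907904087093614
```

View pics/ins_scene.png

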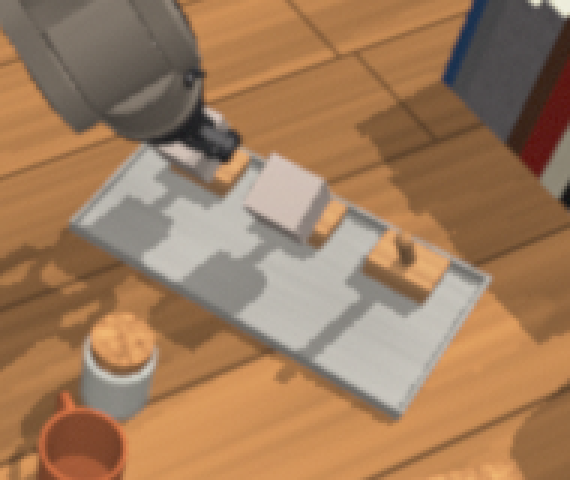

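View pics/ins_wrist.png

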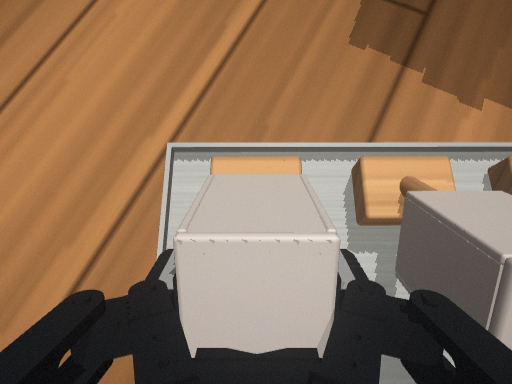

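The tip made contact at -39 mm against an expected -38, so the beaker is fully down. Releasing and backing out along the peg.

Run:
```python
from geo import *
t=tips["P2"]
set_gripper(.085); pause(.3)
s=sense();x=np.array(s["tcp_pos"])
movel((x+p*.14).tolist(),speed=.25)
print(sense()["time"],sense()["finger_gap"],sense()["wrist_force"])
cv2.imwrite("pics/rel_wrist.png",camera("wrist")["color"]);cv2.imwrite("pics/rel_scene.png",camera("scene")["color"][100:260,260:450].repeat(3,0).repeat(3,1))
r=np.radians
# plan tall pick
g=np.array([.606,-.228,.05]); yaw=r(56.5);a=r(25)
z=np.array([np.cos(yaw)*np.cos(a),np.sin(yaw)*np.cos(a),-np.sin(a)]); y=-np.cross(Z,z)
for k in(0,.1,.16):
    j=ik((g+z*.019-z*k).tolist(),rpy(z,y)); print(k,np.round(j,2))
print(np.round(sense()["joint_positions"],2))
```

```text
12.0417 0.08503484910560914 [-0.43976122 -0.57395558  0.08070545]
0 [ 1.06  0.95 -0.48  1.78 -0.95  0.97  0.9 ]
0.1 [ 1.01  0.86 -0.22  1.74 -1.    1.22  0.95]
0.16 [ 1.05  0.84 -0.18  1.69 -0.96  1.32  0.92]
[ 0.28  0.28 -0.52  2.03 -0.52  1.1   0.54]
```

View pics/rel_scene.png

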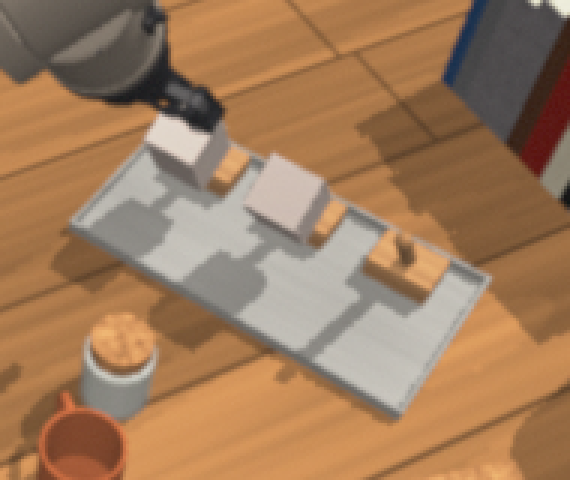

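View pics/rel_wrist.png

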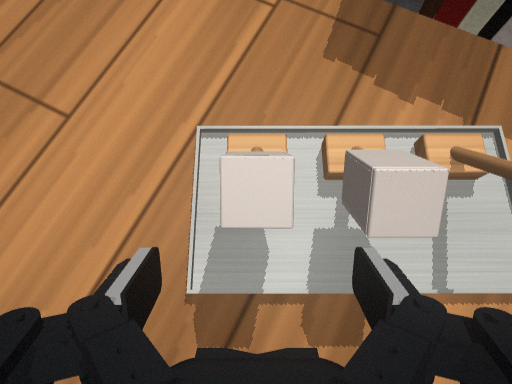

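The short beaker hangs at wrist (257,190), just like the fixed one at (400,195). Next is planning the tall pick and place.

Run:
```python
from geo import *
r=np.radians
t=tips["P1"]
for sg in(-1,1):
  for ad in(20,28,35,42):
    a=r(ad);yaw=r(56.5);g=np.array([.606,-.228,.05])
    z=np.array([np.cos(yaw)*np.cos(a),np.sin(yaw)*np.cos(a),-np.sin(a)]); y=sg*np.cross(Z,z)
    print("PICK",sg,ad,[np.round(ik((g+z*.019-z*k).tolist(),rpy(z,y)),2).tolist() for k in(0,.16)])
    m=-p
    for phi in(0,20):
        perp=np.cos(r(phi))*-n+np.sin(r(phi))*u
        z=np.cos(a)*perp-np.sin(a)*m; y=sg*np.cross(m,z)
        print("  place",phi,[np.round(ik((t-p*.044+z*.019+p*k).tolist(),rpy(z,y)),2).tolist() for k in(0,.14)])
```

```text
PICK -1 20 [[1.08, 1.0, -0.48, 1.76, -0.99, 1.03, 0.96], [1.07, 0.9, -0.18, 1.67, -0.99, 1.37, 0.97]]
  place 0 [[-0.91, 1.03, -0.24, 1.43, 1.08, 1.83, -1.08], [-0.72, 0.85, -0.38, 1.54, 1.21, 1.9, -0.98]]
  place 20 [[-0.82, 0.98, -0.43, 1.68, 1.41, 1.79, -1.34], [-0.5, 0.85, -0.73, 1.78, 1.57, 1.93, -1.2]]
PICK -1 28 [[0.98, 0.9, -0.37, 1.79, -1.01, 0.98, 0.93], [1.03, 0.8, -0.17, 1.71, -0.94, 1.29, 0.9]]
  place 0 [[-0.93, 1.1, -0.23, 1.4, 1.14, 1.94, -1.09], [-0.74, 0.91, -0.36, 1.53, 1.27, 1.99, -1.01]]
  place 20 [[-0.79, 1.08, -0.48, 1.63, 1.49, 1.97, -1.36], [-0.59, 0.89, -0.61, 1.76, 1.58, 2.0, -1.24]]
PICK -1 35 [[0.91, 0.83, -0.32, 1.81, -0.98, 0.92, 0.86], [0.97, 0.71, -0.15, 1.73, -0.89, 1.21, 0.81]]
  place 0 [[-0.94, 1.16, -0.22, 1.37, 1.2, 2.03, -1.1], [-1.15, 0.97, 0.26, 1.55, 1.03, 1.72, -0.92]]
  place 20 [[-1.43, 1.17, 0.45, 1.63, 0.98, 1.44, -1.24], [-1.35, 0.94, 0.45, 1.79, 1.14, 1.44, -1.21]]
PICK -1 42 [[0.8, 0.76, -0.22, 1.83, -0.96, 0.88, 0.81], [0.92, 0.63, -0.14, 1.75, -0.82, 1.14, 0.72]]
  place 0 [[-1.23, 1.23, 0.26, 1.37, 0.95, 1.83, -0.98], [-1.26, 1.0
[... 657 characters left out ...]
 20 [[-1.31, 1.05, 0.26, 1.67, 1.08, 1.47, 1.87], [-1.35, 0.87, 0.45, 1.81, 1.12, 1.35, 1.97]]
PICK 1 35 [[0.89, 0.83, -0.29, 1.81, -0.99, 0.93, -2.27], [0.81, 0.71, 0.07, 1.74, -1.0, 1.3, -2.24]]
  place 0 [[-1.12, 1.15, 0.07, 1.39, 1.02, 1.85, 2.11], [-1.03, 0.95, 0.07, 1.54, 1.12, 1.83, 2.18]]
  place 20 [[-1.31, 1.12, 0.26, 1.62, 1.1, 1.57, 1.85], [-1.35, 0.94, 0.45, 1.79, 1.14, 1.44, 1.93]]
PICK 1 42 [[0.85, 0.77, -0.29, 1.83, -0.91, 0.85, -2.38], [0.63, 0.65, 0.26, 1.77, -1.02, 1.28, -2.28]]
  place 0 [[-1.11, 1.21, 0.07, 1.36, 1.07, 1.94, 2.1], [-1.15, 1.02, 0.26, 1.54, 1.08, 1.8, 2.2]]
  place 20 [[-1.3, 1.19, 0.26, 1.58, 1.12, 1.68, 1.83], [-1.34, 1.01, 0.45, 1.76, 1.16, 1.53, 1.9]]
```

```bash
cat >> geo.py <<'E'
r_=np.radians
A_=r_(25);yaw=r_(56.5);g=np.array([.606,-.228,.05])
zk=np.array([np.cos(yaw)*np.cos(A_),np.sin(yaw)*np.cos(A_),-np.sin(A_)]); yk=-np.cross(Z,zk); ok=rpy(zk,yk)
E
python3 - <<'E'
from geo import *
s=sense();x=np.array(s["tcp_pos"])
move_pose([.44,-.05,.36],rpy([0,0,-1],u))
st=g+zk*.019-zk*.15
move_pose((st+[0,0,.16]).tolist(),ok)
s=sense();w=camera("wrist");cv2.imwrite("pics/tw.png",w["color"])
T=np.eye(4);T[:3,:3]=Rn.from_euler("xyz",s["tool_rot"]).as_matrix();T[:3,3]=s["tcp_pos"]
w["T"]=T@w["mount"];P=cloud(w).reshape(-1,3)
m=(np.hypot(P[:,0]-g[0],P[:,1]-g[1])<.06)&(P[:,2]>.094)&(P[:,2]<.11);q=P[m]
print(m.sum(),np.median(q[:,2]) if m.sum() else 0,cv2.minAreaRect(q[:,:2].astype(np.float32)) if m.sum()>10 else None)
cv2.imwrite("pics/ts.png",camera("scene")["color"])
print(s["time"],np.round(s["joint_positions"],2))
E
```

```text
957 0.09972975866131767 ((0.6066979765892029, -0.2273958921432495), (0.05772177875041962, 0.056097641587257385), 56.46608352661133)
14.425 [ 1.12  0.63 -0.3   1.67 -0.91  1.4   0.69]
```

View pics/tw.png

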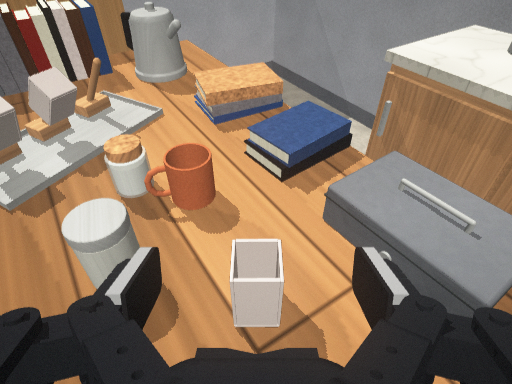

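View pics/ts.png

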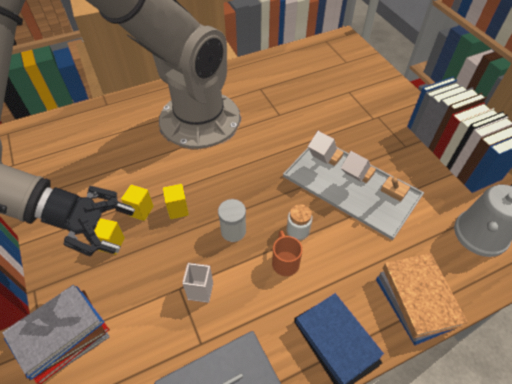

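The wrist view shows the tall beaker mouth-up between the fingers at (257,280), with tin and mug clear to the left. The wrist estimate is (.6067,-.2274), top at 99.7 mm, which agrees with the other two views.

```bash
sed -i 's/g=np.array(\[.606,-.228,.05\])/g=np.array([.6065,-.2276,.05])/' geo.py
python3 - <<'E'
from geo import *
st=g+zk*.019-zk*.15
print(movel(st.tolist(),ok,speed=.2,until_force=10))
print(movel((g+zk*.019).tolist(),ok,speed=.12,until_force=8))
s=sense();print(s["tcp_pos"],g+zk*.019,s["time"])
cv2.imwrite("pics/tw2.png",camera("wrist")["color"])
E
```

```text
False
False
[ 0.61588331 -0.21410487  0.04205299] [ 0.61600427 -0.21324061  0.04197025] 16.875
```

View pics/tw2.png

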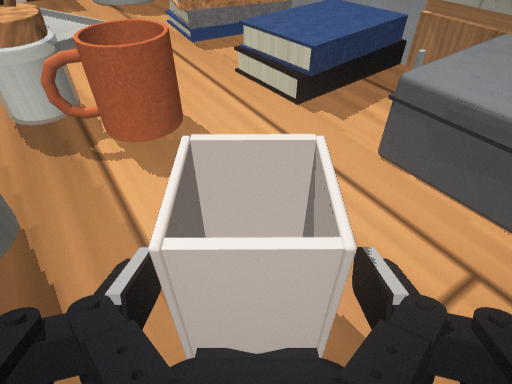

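```bash
cat >> geo.py <<'E'
m_=-p
zp=np.cos(A_)*-n-np.sin(A_)*m_; yp=-np.cross(m_,zp); op=rpy(zp,yp)
def yof(x): # tool down, tool x dir
    return np.cross([0,0,-1.],x)
D_=np.array([0,0,-1.])
xk=np.array([np.cos(yaw),np.sin(yaw),0])
t1=tips["P1"]
E
python3 - <<'E'
from geo import *
print("zp",zp.round(3),"angles",np.degrees(np.arccos(zk@Z)),np.degrees(np.arccos(zp@m_)))
set_gripper(.03,45); s=sense(); print(s["finger_gap"],s["tcp_pos"])
x=np.array(s["tcp_pos"])
movel((x+[0,0,.2]).tolist(),ok,speed=.2)
s=sense();print(s["finger_gap"],s["wrist_force"],s["time"])
W1=[.55,-.12,.40]
print(np.round(ik(W1,rpy(D_,yof(xk))),2),np.round(s["joint_positions"],2))
move_pose(W1,rpy(D_,yof(xk)))
s=sense();print(s["finger_gap"],s["time"])
pre=t1-p*.044+p*.14+Z*.05-n*.004
W2=(pre+Z*.1+D_*.019)
j=ik(W2.tolist(),rpy(D_,yof(-L)));print("W2",np.round(j,2),"pre",np.round(ik((pre+zp*.019).tolist(),op),2))
cv2.imwrite("pics/w1s.png",camera("scene")["color"])
E
```

```text
zp [ 0.45  -0.876 -0.174] angles 115.0 115.00282139625091
0.05571337746641395 [ 0.615962   -0.21355006  0.04210961]
0.05562262524248527 [ 0.0054985  -0.26705148 -2.79654677] 18.4583
[ 0.66  0.19 -0.66  1.6   0.12  1.4  -0.59] [ 1.05  0.63 -0.46  1.78 -0.98  1.16  0.67]
0.05578359834837859 19.65
W2 [ 0.08  0.54 -0.97  1.38  0.44  1.45 -0.4 ] pre [-0.66  0.85 -0.48  1.53  1.31  2.04 -0.95]
```

View pics/w1s.png

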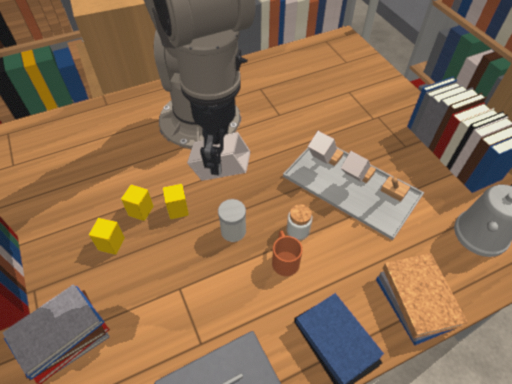

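Run:
```python
from geo import *
pre=t1-p*.044+p*.14+Z*.05-n*.004
W2=(pre+Z*.1+D_*.019)
move_pose(W2.tolist(),rpy(D_,yof(-L)))
print(sense()["time"],np.round(sense()["joint_positions"],2))
def alt(pos,z,y):
    out=[]
    for s in(1,-1):
        j=ik(np.array(pos).tolist(),rpy(z,s*y))
        if j is not None:
            j=np.array(j)
            if s<0: j[6]+= np.pi if j[6]<0 else -np.pi
            out.append(j.round(2).tolist())
    return out
for k in(.14,.07,0):
    print(k,alt(t1-p*.044+p*k+zp*.019+(Z*.05 if k==.14 else 0),zp,yp))
```

```text
21.2833 [ 0.09  0.53 -0.97  1.38  0.44  1.45 -0.4 ]
0.14 [[-0.68, 0.84, -0.46, 1.53, 1.3, 2.03, -0.94], [-1.18, 0.83, 0.32, 1.57, 0.94, 1.63, -0.8]]
0.07 [[-0.75, 1.0, -0.43, 1.48, 1.26, 2.01, -1.07], [-1.23, 1.0, 0.32, 1.51, 0.85, 1.59, -0.89]]
0 [[-0.81, 1.1, -0.41, 1.4, 1.23, 2.01, -1.12], [-1.2, 1.08, 0.21, 1.43, 0.86, 1.65, -0.96]]
```

Run:
```python
from geo import *
pre=t1-p*.044+p*.14+Z*.05-n*.004
j=np.array(ik((pre+zp*.019).tolist(),rpy(zp,-yp))); j[6]+=np.pi if j[6]<0 else -np.pi
goto_joints(j.tolist())
s=sense();print(s["time"],s["finger_gap"],s["tcp_pos"],pre+zp*.019,np.round(s["joint_positions"],2))
R=Rn.from_euler("xyz",s["tool_rot"]).as_matrix();print(R[:,2],zp,R[:,1],yp)
for n_ in("scene","top","wrist"): cv2.imwrite(f"pics/p_{n_}.png",camera(n_)["color"])
a=cv2.imread("pics/p_scene.png")[80:240,260:450].repeat(3,0).repeat(3,1);cv2.imwrite("pics/p_scene_c.png",a)
```

```text
23.1083 0.05573215068127231 [0.62789892 0.28312902 0.26404286] [0.62750446 0.28403249 0.26404946] [-1.18  0.83  0.32  1.57  0.94  1.62 -0.8 ]
[ 0.44871626 -0.87645767 -0.1745728 ] [ 0.450178   -0.87595165 -0.17364927] [8.90126831e-01 4.55712875e-01 7.68402245e-06] [8.06170108e-01 4.14315158e-01 2.77555756e-17]
```

View pics/p_scene.png

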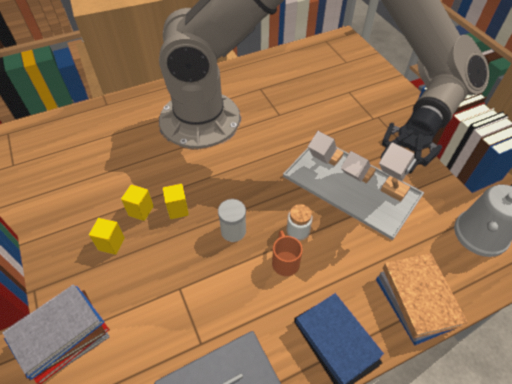

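View pics/p_top.png

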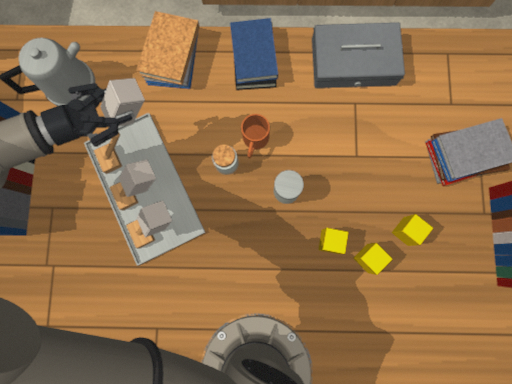

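View pics/p_wrist.png

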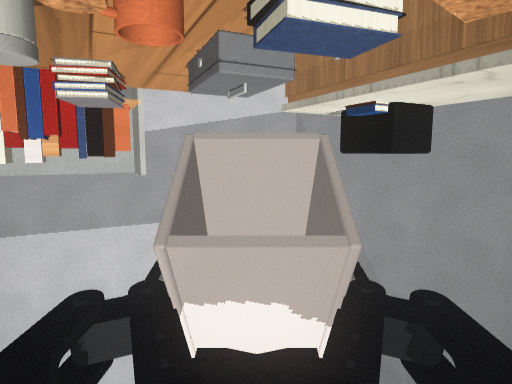

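The hand comes in from behind, where a row of books stands at top image (0-38,105-235). I need their extent before descending.

Run:
```python
from geo import *
for n_ in("top","scene"):
    c=camera(n_);P=cloud(c);q=P.reshape(-1,3)
    m=(q[:,1]>.5)&(q[:,0]>.2)&(q[:,0]<.9)&(q[:,2]>.02)
    q=q[m]
    for x0 in np.arange(.2,.9,.05):
        s=q[(q[:,0]>=x0)&(q[:,0]<x0+.05)]
        if len(s): print(n_,round(x0,2),len(s),"ymin at z<.12",s[s[:,2]<.12][:,1].min().round(3) if (s[:,2]<.12).any() else None,"y>..",s[:,1].min().round(3),"z q50,max",np.median(s[:,2]).round(3),s[:,2].max().round(3))
d=cv2.imread("pics/p_scene.png")[60:220,340:512];cv2.imwrite("pics/bk.png",d.repeat(3,0).repeat(3,1))
G=t1-p*.044
for k in (0,.1,.2,.3): print(k,(G-zp*k).round(3))
```

```text
top 0.3 109 ymin at z<.12 0.632 y>.. 0.632 z q50,max 0.065 0.112
top 0.35 464 ymin at z<.12 0.632 y>.. 0.632 z q50,max 0.072 0.12
top 0.4 532 ymin at z<.12 0.632 y>.. 0.5 z q50,max 0.079 0.329
top 0.45 508 ymin at z<.12 0.631 y>.. 0.5 z q50,max 0.078 0.333
top 0.5 196 ymin at z<.12 0.632 y>.. 0.501 z q50,max 0.051 0.346
top 0.55 4 ymin at z<.12 None y>.. 0.5 z q50,max 0.335 0.335
top 0.6 150 ymin at z<.12 0.633 y>.. 0.633 z q50,max 0.147 0.169
top 0.65 88 ymin at z<.12 0.632 y>.. 0.632 z q50,max 0.133 0.17
top 0.7 1494 ymin at z<.12 0.5 y>.. 0.5 z q50,max 0.116 0.17
top 0.75 985 ymin at z<.12 0.5 y>.. 0.5 z q50,max 0.166 0.189
top 0.8 416 ymin at z<.12 0.5 y>.. 0.5 z q50,max 0.165 0.171
scene 0.3 33 ymin at z<.12 0.637 y>.. 0.632 z q50,max 0.155 0.17
scene 0.35 29 ymin at z<.12 None y>.. 0.5 z q50,max 0.496 0.507
scene 0.4 793 ymin at z<.12 0.873 y>.. 0.5 z q50,max 0.334 0.501
scene 0.45 2538 ymin at z<.12 0.632 y>.. 0.5 z q50,max 0.353 0.444
scene 0.5 2180 ymin at z<.12 0.631 y>.. 0.5 z q50,max 0.326 0.398
scene 0.55 1313 ymin at z<.12 0.632 y>.. 0.501 z q50,max 0.172 0.341
scene 0.6 1077 ymin at z<.12 0.632 y>.. 0.631 z q50,max 0.142 0.182
scene 0.65 796 ymin at z<.12 0.632 y>.. 0.632 z q50,max 0.096 0.181
scene 0.7 366 ymin at z<.12 0.5 y>.. 0.5 z q50,max 0.122 0.17
scene 0.75 714 ymin at z<.12 0.5 y>.. 0.5 z q50,max 0.165 0.187
scene 0.8 875 ymin at z<.12 0.5 y>.. 0.5 z q50,max 0.094 0.171
scene 0.85 74 ymin at z<.12 0.529 y>.. 0.529 z q50,max 0.031 0.069
0 [0.581 0.375 0.105]
0.1 [0.536 0.463 0.122]
0.2 [0.491 0.55  0.14 ]
0.3 [0.446 0.638 0.157]
```

View pics/bk.png

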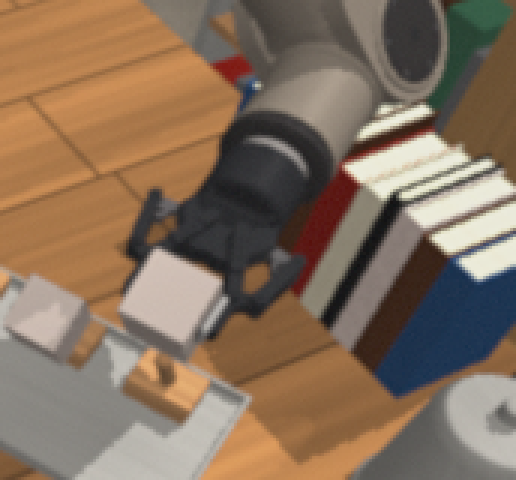

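The wrist axis would pass y=0.632 at about 0.157 m high at full insertion, and the books there are 0.17–0.18 m tall, so this approach would hit them. Instead I'll lay the tall beaker on its side in the cleared area and regrasp it so the tool points nearly straight down at the peg.

```bash
cat >> geo.py <<'E'
c_lay=np.array([.57,-.27,0]); mh=np.array([.57,-.27,0])/np.hypot(.57,.27)
zl=np.cos(r_(115))*mh-np.sin(r_(115))*Z; yl=-np.cross(mh,zl); ol=rpy(zl,yl)
B=r_(55)
zr=np.cos(B)*mh-np.sin(B)*Z; yr=-np.cross(mh,zr); orr=rpy(zr,yr)
zq=np.cos(B)*m_+np.sin(B)*-n; yq=-np.cross(m_,zq); oq=rpy(zq,yq)
E
python3 - <<'E'
from geo import *
goto_joints([0.09,.53,-.97,1.38,.44,1.45,-.4])
print("zq",zq.round(3))
for nm,pp,o in(("lay",c_lay+Z*.03+zl*.019,ol),("layhi",c_lay+Z*.2+zl*.019,ol),("re",c_lay-mh*.015+Z*.034+zr*.019,orr),("re-",c_lay-mh*.015+Z*.034-zr*.1,orr),("place",t1-p*.029+zq*.019,oq),("place-",t1-p*.029+p*.14+Z*.05+zq*.019,oq)):
    j=ik(pp.tolist(),o);print(nm,None if j is None else np.round(j,2))
print(sense()["time"],np.round(sense()["joint_positions"],2))
E
```

```text
zq [ 0.156 -0.304 -0.94 ]
lay [ 0.54  0.84 -0.29  1.5   0.16  1.27 -1.8 ]
layhi [ 0.56  0.66 -0.31  1.42  0.12  1.52 -1.78]
re [ 0.39  0.52 -0.11  2.3   2.7   0.31  1.9 ]
re- [ 0.54  0.23 -0.29  2.4   2.06  0.19  2.52]
place [-0.32  0.74 -0.73  1.6   0.82  1.27 -0.86]
place- [-0.14  0.57 -0.83  1.5   0.73  1.45 -0.61]
25.1917 [ 0.09  0.53 -0.97  1.38  0.44  1.45 -0.4 ]
```

Run:
```python
from geo import *
for cx,cy in((.57,-.27),(.63,-.27)):
  c=np.array([cx,cy,0])
  for az in range(-180,180,30):
    mh=np.array([np.cos(r_(az)),np.sin(r_(az)),0]);out=[]
    for ang,off,h in((115,0,.03),(55,.015,.034)):
        z=np.cos(r_(ang))*mh-np.sin(r_(ang))*Z;y=-np.cross(mh,z)
        for b in(0,.12):
            j=ik((c-mh*off+Z*h+z*.019-z*b).tolist(),rpy(z,y)); out.append(None if j is None else np.round(j,1).tolist())
    print(cx,az,out)
```

```text
0.57 -180 [[1.1, 0.7, -0.8, 2.1, 1.2, 0.3, 1.0], [1.4, 0.5, -1.1, 2.1, 0.7, 0.4, 1.4], [0.8, 1.1, -0.9, 1.3, 0.8, 1.7, 1.3], [0.7, 1.1, -1.0, 1.1, 0.7, 1.9, 1.4]]
0.57 -150 [[1.3, 0.9, -1.1, 2.0, 0.9, 0.6, 1.9], [1.5, 0.7, -1.2, 2.0, 0.5, 0.7, 2.2], [0.7, 1.1, -1.0, 1.5, 1.0, 1.7, 1.6], [0.6, 1.0, -1.0, 1.3, 1.0, 1.9, 1.7]]
0.57 -120 [[1.3, 1.0, -1.1, 1.8, 0.6, 0.8, 2.6], [0.1, 0.7, 0.8, 1.8, -1.0, 1.2, -2.3], [0.7, 1.0, -1.1, 1.7, 1.2, 1.6, 1.9], [0.7, 1.0, -1.1, 1.6, 1.1, 1.8, 1.9]]
0.57 -90 [[0.1, 0.9, 0.6, 1.7, -0.9, 1.2, -2.0], [0.2, 0.7, 0.6, 1.6, -0.7, 1.3, -2.1], [0.8, 1.0, -1.1, 1.9, 1.5, 1.5, 2.2], [0.7, 0.8, -1.2, 1.9, 1.3, 1.5, 2.2]]
0.57 -60 [[0.6, 0.8, -0.2, 1.6, -0.1, 1.2, -2.1], [0.6, 0.7, -0.2, 1.4, -0.1, 1.4, -2.1], [-0.3, 0.6, 0.4, 2.2, 1.6, 0.3, 2.2], [-1.0, 0.7, 1.2, 2.3, -0.6, 0.2, -2.0]]
0.57 -30 [[0.6, 0.8, -0.3, 1.5, 0.1, 1.3, -1.8], [0.5, 0.8, -0.3, 1.3, 0.1, 1.5, -1.8], [0.2, 0.5, 0.1, 2.3, 2.7, 0.3, 1.7], [0.1, 0.2, 0.1, 2.4, 2.0, 0.2, 2.4]]
0.57 0 [[0.5, 0.8, -0.4, 1.5, 0.4, 1.3, -1.5], [0.5, 0.8, -0.4, 1.3, 0.3, 1.5, -1.5], [0.7, 0.6, -0.3, 2.2, 3.8, 0.2
[... 2100 characters left out ...]
 -0.5], [1.3, 0.6, -0.8, 1.9, -0.3, 0.5, -0.1]]
0.63 60 [[0.5, 0.8, -0.5, 1.6, 0.8, 1.2, -1.0], [0.5, 0.7, -0.6, 1.5, 0.8, 1.3, -0.9], [1.2, 0.9, -0.8, 1.7, 0.1, 0.8, 0.0], [1.2, 0.8, -0.8, 1.6, -0.1, 1.0, 0.1]]
0.63 90 [[0.5, 0.7, -0.5, 1.8, 1.0, 1.0, -0.7], [0.5, 0.6, -0.7, 1.8, 0.9, 1.1, -0.6], [1.1, 1.0, -0.8, 1.4, 0.2, 1.2, 0.3], [1.1, 1.0, -0.8, 1.3, 0.1, 1.4, 0.4]]
0.63 120 [[0.6, 0.7, -0.6, 1.9, 1.2, 0.7, -0.3], [0.7, 0.5, -0.8, 2.0, 1.0, 0.8, -0.2], [0.9, 1.1, -0.9, 1.2, 0.3, 1.5, 0.7], [0.9, 1.1, -0.9, 1.0, 0.3, 1.7, 0.7]]
0.63 150 [[0.8, 0.7, -0.6, 2.0, 1.4, 0.5, 0.1], [0.9, 0.5, -0.8, 2.1, 1.0, 0.5, 0.4], [0.8, 1.2, -0.9, 1.1, 0.5, 1.7, 1.0], [0.7, 1.2, -0.9, 0.8, 0.5, 2.0, 1.1]]
```

```bash
sed -i 's/^c_lay=.*/c_lay=np.array([.60,-.28,0]); mh=np.array([0,1.,0])/' geo.py
python3 - <<'E'
from geo import *
move_pose([.55,-.05,.36],rpy(D_,yof(mh)))
hi=c_lay+Z*.14+zl*.019
move_pose(hi.tolist(),ol)
print(sense()["finger_gap"],sense()["time"])
print(movel((c_lay+Z*.034+zl*.019).tolist(),ol,speed=.15,until_force=6))
print(movel((c_lay+Z*.022+zl*.019).tolist(),ol,speed=.03,until_force=5))
s=sense();print((np.array(s["tcp_pos"])-zl*.019),s["wrist_force"],s["time"])
cv2.imwrite("pics/lay.png",camera("wrist")["color"])
E
```

```text
0.055449891036154914 27.7833
False
True
[ 0.60074666 -0.28040471  0.02925577] [ 0.93737974 -0.30160379  4.05346931] 28.9417
```

View pics/lay.png

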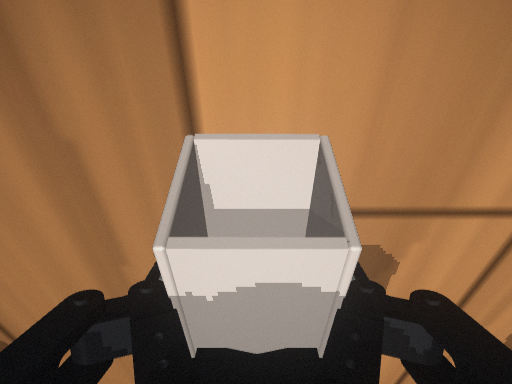

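Run:
```python
from geo import *
set_gripper(.085)
x=np.array(sense()["tcp_pos"]); movel((x-zl*.12).tolist(),ol,speed=.25)
gr=c_lay+[.0005,-.0005,0]-mh*.015+Z*.034
st=gr+zr*.019-zr*.13
move_pose(st.tolist(),orr)
s=sense();w=camera("wrist");cv2.imwrite("pics/re.png",w["color"])
T=np.eye(4);T[:3,:3]=Rn.from_euler("xyz",s["tool_rot"]).as_matrix();T[:3,3]=s["tcp_pos"]
w["T"]=T@w["mount"];P=cloud(w).reshape(-1,3)
m=(np.hypot(P[:,0]-c_lay[0],P[:,1]-c_lay[1])<.08)&(P[:,2]>.05)&(P[:,2]<.065);q=P[m]
print(m.sum(),np.median(q[:,2]) if m.sum() else 0,cv2.minAreaRect(q[:,:2].astype(np.float32)) if m.sum()>10 else None)
print(s["time"],np.round(s["joint_positions"],2))
```

```text
9337 0.05621779150506481 ((0.6012983918190002, -0.2805497944355011), (0.1012195274233818, 0.056117601692676544), 89.85220336914062)
30.9917 [ 1.15  0.97 -0.89  1.3   0.15  1.4   0.38]
```

View pics/re.png

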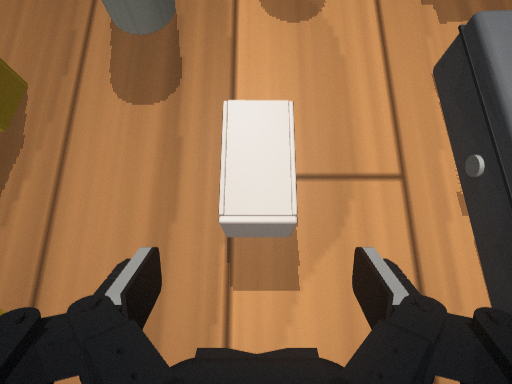

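The wrist view shows the beaker lying flat at (258,165), bottom facing the gripper. Its centre is (.6013,-.2805), top at 56 mm. Regrasping.

Run:
```python
from geo import *
gr=np.array([.6010,-.2805,0])-mh*.015+Z*.034
print(movel((gr+zr*.019).tolist(),orr,speed=.12,until_force=8))
set_gripper(.03,45);print(sense()["finger_gap"],np.array(sense()["tcp_pos"])-zr*.019-gr)
movel((gr+zr*.019+Z*.18).tolist(),orr,speed=.2)
move_pose([.56,-.02,.38],rpy(D_,yof(np.array([.3,.95,0]))))
print(sense()["finger_gap"],sense()["time"])
pre=t1-p*.029+p*.14+Z*.05
move_pose((pre+zq*.019).tolist(),oq)
s=sense();print(s["finger_gap"],s["time"],np.array(s["tcp_pos"])-pre-zq*.019,np.round(s["joint_positions"],2))
for n_ in("scene","top","wrist"): cv2.imwrite(f"pics/q_{n_}.png",camera(n_)["color"])
```

```text
False
0.055693560980214905 [ 3.28693790e-05 -4.90148313e-04  4.64143267e-04]
0.055445641961083814 34.975
0.05539209655557819 36.2667 [ 1.03114298e-03 -1.91588435e-03  7.43186611e-05] [-0.02  0.66 -1.05  1.5   0.85  1.54 -0.69]
```

View pics/q_scene.png

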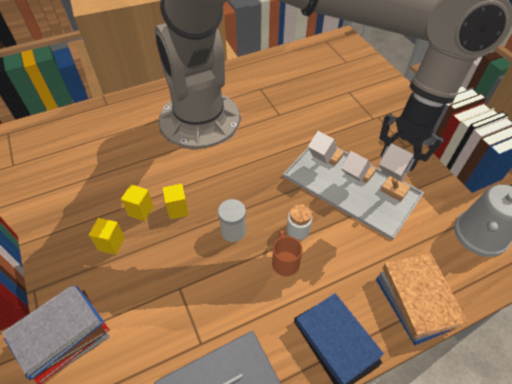

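View pics/q_wrist.png

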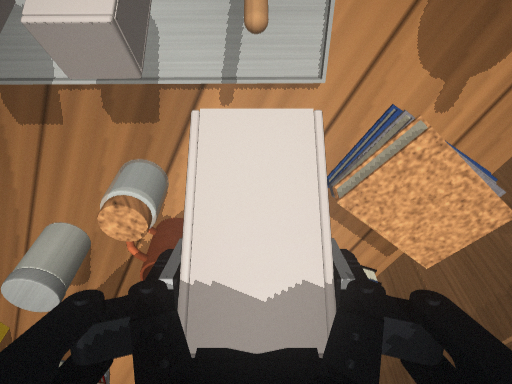

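The mouth (257,110) points at the far peg's tip (257,25) in the wrist view, and both lie on the same column. Inserting.

Run:
```python
from geo import *
F=t1-p*.029+zq*.019
print(movel((F+p*.125).tolist(),oq,speed=.15,until_force=8))
print(movel((F+p*.012).tolist(),oq,speed=.1,until_force=8))
s=sense();print(s["wrist_force"],s["time"],(np.array(s["tcp_pos"])-F)@p)
print(movel((F-p*.010).tolist(),oq,speed=.04,until_force=6))
s=sense();print(s["wrist_force"],s["time"],(np.array(s["tcp_pos"])-F)@p,s["finger_gap"])
for n_ in("scene","wrist"): cv2.imwrite(f"pics/i_{n_}.png",camera(n_)["color"])
a=cv2.imread("pics/i_scene.png")[80:240,300:490];cv2.imwrite("pics/i_c.png",a.repeat(3,0).repeat(3,1))
```

```text
False
False
[ 0.93831121 -0.67570145 -1.37870266] 38.2667 0.012709531058821038
True
[ 1.4537435  -1.8940992   4.55822405] 38.6667 -0.0004226651235369206 0.05548135224551229
```

View pics/i_c.png

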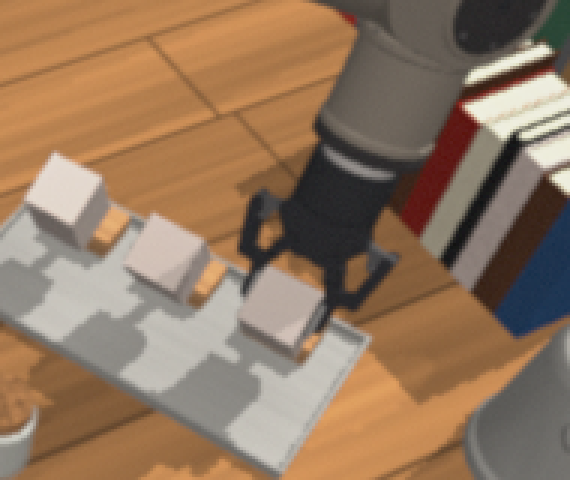

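View pics/i_wrist.png

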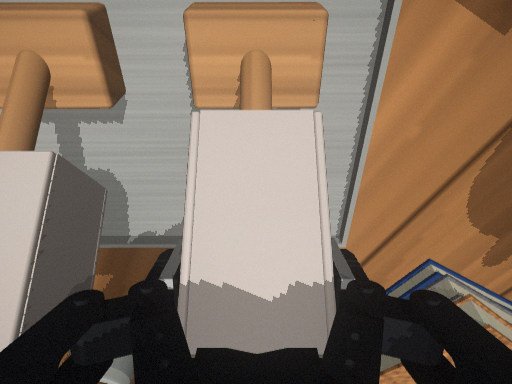

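Contact came at the expected depth (-0.4 mm), and the peg runs centrally into the mouth. Releasing, backing off along the tool axis, and checking both beakers.

Run:
```python
from geo import *
set_gripper(.085); pause(.3)
x=np.array(sense()["tcp_pos"]); movel((x-zq*.13).tolist(),oq,speed=.2)
move_pose([.5,.0,.42],rpy(D_,yof(np.array([.3,.95,0]))))
pause(.5)
s=sense();print(s["time"],s["wrist_force"])
A={n_:camera(n_) for n_ in("scene","top")}
for n_ in A: cv2.imwrite(f"pics/f_{n_}.png",A[n_]["color"])
cv2.imwrite("pics/f_c.png",np.hstack([A["scene"]["color"][110:240,270:430].repeat(3,0).repeat(2,1),A["top"]["color"][100:230,70:180].repeat(3,0).repeat(3,1)]))
for t in("short_in","tall_in","tall_center","short_center"):
    for n_ in A:
        print(t,n_,[(round(d["score"],2),(np.array(d["xy"])*[512,384]).round().tolist(),proj(A[n_],np.array(d["xy"])*[512,384],.141).round(3).tolist()) for d in pinpoint(t,n_)][:4])
# bottom face fit by cloud
for nm,tp in tips.items():
    for n_ in A:
        P=cloud(A[n_]).reshape(-1,3);v=P-tp
        q=v[(np.abs(v@u)<.024)&(v@p>-.004)&(v@p<.02)&(abs(v@n+.01)<.035)]
        if len(q)>15:
            c=q.mean(0);nv=np.linalg.svd(q-c)[2][2];nv*=np.sign(nv[2]);print(nm,n_,len(q),"c along p,u,n",(c@p).round(4),(c@u).round(4),(c@n).round(4),"tilt",np.degrees(np.arccos(nv[2])).round(1))
# bystanders
for nm,(x0,y0,zl_,zh) in dict(tin=(.475,-.078,.1,.12),jar=(.552,.09,.08,.12),mug=(.63,.008,.075,.1)).items():
    for n_ in A:
        P=cloud(A[n_]).reshape(-1,3);q=P[(np.hypot(P[:,0]-x0,P[:,1]-y0)<.06)&(P[:,2]>zl_)&(P[:,2]<zh)]
        if len(q)>10: print(nm,n_,np.round(cv2.minAreaRect(q[:,:2].astype(np.float32))[0],4))
```

```text
42.45 [0.38995582 0.14056456 0.7427791 ]
short_in scene [(0.75, [322.0, 141.0], [0.385, 0.249, 0.141]), (0.7, [102.0, 230.0], [0.416, -0.399, 0.141]), (0.6, [134.0, 196.0], [0.346, -0.299, 0.141]), (0.59, [175.0, 198.0], [0.401, -0.203, 0.141])]
short_in top [(0.98, [418.0, 229.0], [0.363, -0.382, 0.141]), (0.95, [377.0, 260.0], [0.291, -0.282, 0.141]), (0.57, [159.0, 217.0], [0.383, 0.235, 0.141])]
tall_in scene [(0.55, [392.0, 180.0], [0.593, 0.345, 0.141])]
tall_in top [(0.78, [120.0, 129.0], [0.601, 0.344, 0.141]), (0.54, [121.0, 132.0], [0.594, 0.34, 0.141])]
tall_center scene [(0.96, [392.0, 186.0], [0.607, 0.333, 0.141])]
tall_center top [(0.55, [116.0, 139.0], [0.577, 0.352, 0.141])]
short_center scene [(0.83, [179.0, 200.0], [0.409, -0.197, 0.141]), (0.81, [111.0, 235.0], [0.439, -0.382, 0.141]), (0.72, [135.0, 199.0], [0.359, -0.3, 0.141]), (0.64, [321.0, 147.0], [0.406, 0.234, 0.141])]
short_center top [(0.92, [409.0, 232.0], [0.357, -0.361, 0.141]), (0.78, [370.0, 260.0], [0.291, -0.267, 0.141]), (0.61, [152.0, 220.0], [0.376, 0.252, 0.141])]
P1 scene 396 c along p,u,n 0.006 0.0003 -0.0087 tilt 32.0
P1 top 411 c along p,u,n 0.0064 0.0 -0.0066 tilt 28.8
P2 scene 314 c along p,u,n 0.0062 0.0003 -0.0067 tilt 29.9
P2 top 462 c along p,u,n 0.0064 -0.0001 -0.0044 tilt 26.7
tin scene [ 0.4764 -0.0768]
jar scene [0.5534 0.0896]
mug scene [0.631  0.0097]
```

View pics/f_c.png

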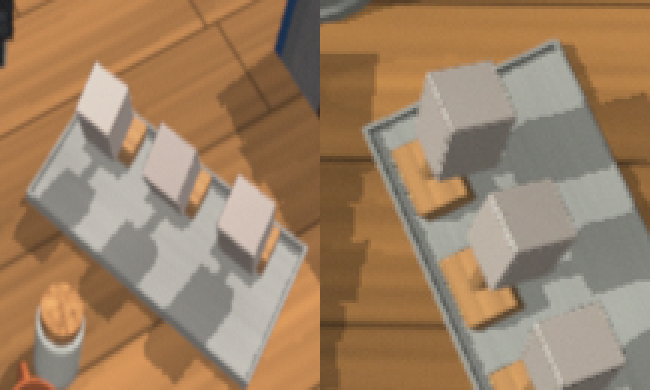

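Both beakers hang at about 30° tilt with bottoms seated about 6 mm (one bottom thickness) past the tips. They sit 4–9 mm off the peg axis, and the bystanders haven't moved. Handing in.

Run:
```python
from bench import *
print(sense()["time"]); hand_in()
```

```text
42.95
the job is handed in; nothing more can be done
```

Both beakers now hang mouth-down on the two free pegs, released and fully slid down. I handed the job in at 43 s of the 72 s allowed; no verdict is reported.

- **Short beaker:** I gripped it from above, tilted it to 35° and slid it onto the near peg until the tip touched. Contact came within 1 mm of the predicted depth.
- **Tall beaker:** I gripped it from the side and turned it over. My first approach to the far peg would have run the wrist into the row of books, so I stopped short of it. I laid the beaker on its side in the cleared area, regripped it, and slid it on with the tool nearly vertical until contact.

**Last checks (depth, scene and top cameras):**
- **Seating:** both bottoms sit about 6 mm past the peg tips, which is one bottom thickness. They are 4–9 mm off the peg axis, well inside the 30 mm limit.
- **Tilt:** about 27–32° from straight mouth-down, against the limit of about 54°.
- **Bystanders:** the tin, jar and mug read within about 1 mm of their starting places. This check came from the scene camera only; the top camera gave no reading of them then.
- **Disagreements:** the networks' `short_in` and `tall_in` points landed about 4–13 mm from the tips. They also kept reporting the yellow look-alikes as the short beaker; those I ignored.

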